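# Level the rocking slate tray

## Robot

A 6-joint arm with a two-finger parallel gripper is mounted at the origin on the work surface. World frame = base frame: x ahead of the robot, y to its left, z up, the work surface at z = 0. Lengths are in m, angles in rad, forces in N, time in s.
With the tool pointing down it reaches from about 0.3 to 1 m from the base axis. Payload 5.1 kg.
Tool frame: the origin (TCP) lies at the very end of the fingers, on their centre line; the grasp point (between the pads) lies 19 mm behind it (ctrl.grasp_offset is the y of the grasp point in the tool frame, in m); y points along the fingers, x is the direction in which the jaws open and shut, and the axes are right-handed (so a half turn about y gives the same grasp; the last joint's range is limited). The gripper opens to 95 mm and grips with 3 to 60 N. Pads are 20 mm wide; open, the fingers measure 119 mm over their backs; the gripper's body (75 mm by 180 mm) begins 59 mm behind the grasp point.
Start: joints at [1.235, 0.124, 1.65, -0, 1.367, -0.083], TCP at [0.163, 0.629, 0.215] pointing down, gripper open.
Joint ranges: [-2.61, 2.61], [-1.02, 2.33], [0.03, 2.71], [-1.35, 4.49], [0.32, 2.68], [-2.91, 2.91]. Speed limits (rad/s): [2.57, 2.57, 3.14, 3.14, 3.14, 3.14].

## Interface

Orientations are given as a unit quaternion [w, x, y, z].
In Python, from rig import ctrl, optics gives the robot as it stands.
- The arm moves only by the tool move_arm, never from a script. Its argument "targets" is one flat list of numbers, 5 for each row, row after row: the shift along the tool's x, y, z in mm, then the turn about the tool's y in degrees, then the opening, from 0 (shut) to 1 (fully open). In form: [tx, ty, tz, twist, jaw, tx, ty, tz, twist, jaw, ...]. A call has 1 to 5 rows; each row is the pose to reach, as a shift and turn from the pose commanded when the call began, along the tool's axes at that moment; what a row does not reach only later rows make up. A row lasts 1/10 s, in which the tool goes at most 50 mm and 8.59 degrees, less where a joint would pass 70% of its speed; a pose out of reach is approached as far as the arm can. A call with a gripper value outside its range is refused whole. The fingers move at their own pace and stop on an object; "squeeze" is the grip in N (left out, the last holds). Time passes only in rows, so rows that repeat a pose let the fingers close. It gives the time, the measured TCP pose, the force and the opening at its end, in the units of the state.
- ctrl.state(): the state, without advancing time (a new reading comes with each control period).
- optics.capture(name): name is "scene" or "top" or "wrist"; returns the picture (480x640x3 uint8, red, green, blue); there is no depth.
- optics.camera_model(name): a dict with "mtx" (3x3 intrinsics, pixels), "xyz" and "rotation" of the camera in the world; the wrist camera has in their place "T_tool_cam" (4x4, takes a point from camera to tool coordinates, whose origin is the TCP and whose axes are the tool frame's). Camera axes: x right, y up, looking along -z (the intrinsics and any distortion apply to the point x, -y, -z); pixel columns grow to the right and rows downward; lengths in m; the calibration is good to about 2 mm. The wrist camera is an equidistant fisheye: a pixel r from the principal point sees the ray r / f radians off the axis. A picture is of the moment at which its call begins: read the wrist's pose just before it. camera_model takes no time and is no camera call.
- ctrl.sign_off(): hands the job in, once; it reports no verdict.
The state is a dict: "time": time; "joint_pos": joint angles; "qvel": joint speeds; "tau": joint torques, N m; "position": TCP position; "eef_rot": TCP orientation; "wrist_force": force on the tool from outside, world axes, zero at the start; "moment": the same for the moment, N m; "width": finger opening in m.
Only numpy, scipy, OpenCV 4.12 (cv2) and the standard library are available. Lean on these libraries where they do the work, as an engineer would, in place of code of your own. Each camera call takes 0.05 s, during which the arm holds its last target.

## Task

The slate tray on the dresser rocks because its adjustable corner foot, the one with the black knob on top, is screwed in too far. Lay the spirit level flat across the middle of the tray, pointing from the knob towards the opposite corner, press firmly on the level's end nearest the knob so the tray rocks down on to that foot, and turn the knob until the bubble stays between its two lines while you press there. Leave the bottle, the vials, the bowl and the box as they stand, and finish while still pressing that end of the level down on the tray: do not lift off at the end.

Things in the scene. Friction and masses are not known exactly. Their poses are not given: they have to be found in the camera images.
- level_center (a point): Loose spirit level: aluminium bar 200 mm long (x), 24 wide (y), 34 tall (z), 0.35 kg, black end caps, green vial 76 mm long in the middle of its top. Starts vial up on the dresser, right of the tray. This point is its centre, 17 mm above its underside. Grip it by the sides; press on its flat solid top, 70 to 90 mm from the middle.
- level: The same spirit level; origin at the centre of its underside, x along its length, z up.
- bubble (a joint): The pale bubble of the spirit level, 18 mm long: its distance from the middle of the vial in m, positive towards the level's +x end, limits +-0.019. It runs to the HIGHER end by 0.9 mm per mrad of slope and needs about 1 s to settle. The two black lines on the vial are 24 mm apart, so the bubble lies between them up to +-3 mm.
- tray: Loose slate tray 340 x 240 mm (x, y), 2.2 kg; origin at its centre on the dresser, top 35 mm up. Plain feet at (148, 98), (148, -98), (-148, 98) mm, adjustable foot at (-148, -98). With that foot short it rests level on the other three and rocks about the diagonal (-148, 98) to (148, -98): about 8 N pressed 80 mm from its middle towards the knob tips it on to that foot; 12 to 16 N makes sure.
- tray_middle (a point): Point on the tray's top surface at its very middle; its x axis points along the diagonal from the knob's corner to the opposite corner, where the bottle stands; z up.
- knob_grip (a point): On the axis of the foot's black fluted knob, 21 mm above the slate, 178 mm from the tray's middle. Knob 33 mm diameter, 24 tall, top 30 mm above the slate, on a brass bush 42 mm wide, 6 high. Turns in place (0.05 N m friction), height constant. Clockwise from above screws the foot out by 8 mm a turn (1.27 mm per rad). Starts 1.2 to 2.3 rad short of right.
- foot: Rubber pad of the adjustable foot, under the knob; 26 mm diameter, origin at the centre of its underside, 1.5 to 3 mm clear of the dresser at the start. Each mm it is short runs the pressed bubble 5 mm away from the knob; if it is too long, the bubble stands towards the knob by 2.5 mm per mm.
- bottle: Square glass bottle 56 x 56 mm, 104 mm tall with its black stopper, 0.3 kg, on the tray's corner opposite the knob; leave it. Origin at the centre of its underside.
- vial_rack: White plastic rack 30 x 90 mm with three stoppered vials, 52 mm tall over all, on the tray's corner at (-125, +60) mm from its middle; leave it. Origin at the centre of its underside.
- bowl: Stainless steel shaving bowl, 116 mm across, 50 mm tall, on the dresser left of the tray; leave it. Origin at the centre of its underside.
- oak_box: Lidded oak box with brass hook latch, 156 x 216 mm, 94 mm tall, on the dresser left of the tray, behind the bowl; leave it. Origin at the centre of its underside.
Not all that is in view belongs to the job. Of the things shaped like the level, the aluminium one is meant.

How it is judged:
On the way:
1. the level lies flat on the tray across its middle, along the diagonal from the knob to the opposite corner (contact force between level and tray above 0.8 N and horizontal distance between level_center and tray_middle below 0.03 m and angle between the x axis of level and the x axis of tray_middle, either way round below 0.2 rad and angle between level's own z axis and vertical below 0.04 rad), for 0.3 s.
At the end, for the whole second after the job is handed in: Fingers press the level (>3 N) on the tray (>5.5 N) so the adjustable foot bears (>0.7 N), bubble within 3.5 mm of the vial's middle; level flat, within 30 mm of the tray's middle and 0.2 rad of the knob diagonal; bottle and vials upright (value of joint bubble between -0.0035 and 0.0035 m and contact force between the fingers and level above 3 N and contact force between level and tray above 5.5 N and contact force between foot and anything else above 0.7 N and horizontal distance between level_center and tray_middle below 0.03 m and angle between the x axis of level and the x axis of tray_middle, either way round below 0.2 rad and angle between level's own z axis and vertical below 0.04 rad and angle between each of bottle, vial_rack's own z axis and vertical below 0.05 rad); the arm keeps its last pose, push and grip.
It fails at once if the bottle or the vial rack is shifted or knocked over (distance of any of bottle, vial_rack from where it was at the start of the episode above 0.03 m or angle between any of bottle, vial_rack's own z axis and vertical above 0.3 rad).
It fails at once if the bowl or the oak box is shifted (distance of any of bowl, oak_box from where it was at the start of the episode above 0.02 m).
It also fails if it takes over 72 s, if anything falls off the work surface, if the arm or the gripper's body presses on something with over 40 N, if the wrist force passes 120 N, or if a joint passes its speed limit or range.

## Working session

There is one attempt and no reset: what is moved stays moved. The work goes in short steps, Python scripts to look and compute and a tool call to move; the robot and the scene stay as the last step left them, time stands still between calls to the robot, and variables do not carry over. Pictures are saved under pics/ and viewed, and the job is handed in when it is done.

Besides the shell and the picture viewer there is one more tool, called after "Call:" by a JSON object that holds its "name" and its "arguments", one argument or row to a line. move_arm: Moves the arm, as the interface text tells. Its arguments: {"type":"object","properties":{"targets":{"type":"array","items":{"type":"number"}},"squeeze":{"type":"number"}},"required":["targets"]}

```bash
ls; mkdir -p pics
python3 - <<'E'
from rig import ctrl, optics
import cv2
s=ctrl.state(); print(s)
print(ctrl.grasp_offset)
for n in ["scene","top","wrist"]:
    m=optics.camera_model(n); print(n,m)
    cv2.imwrite(f"pics/{n}0.png",optics.capture(n)[:,:,::-1])
E
```

```text
pics
{'time': 0.0, 'joint_pos': array([ 1.23540018e+00,  1.24492079e-01,  1.65163948e+00,  1.59026200e-05,
        1.36751659e+00, -8.26065715e-02]), 'qvel': array([-1.06513005e-03, -6.30229682e-04,  8.79089160e-04,  3.66740600e-04,
        3.28982898e-05,  1.30311729e-03]), 'tau': array([-7.43893906e-04, -4.17597485e+01, -3.59932566e+01,  7.75089255e-02,
        4.90135595e-02, -1.41236010e-04]), 'position': array([0.16238722, 0.62873396, 0.2134159 ]), 'eef_rot': array([-0.55864961,  0.55943252,  0.4323687 , -0.43359333]), 'wrist_force': array([ 0.38266844, -0.06871113,  0.91409181]), 'moment': array([-0.03593786,  0.03135907,  0.01204091]), 'width': 0.09506108944039666}
-0.0188
scene {'mtx': array([[486.86524563,   0.        , 317.98512529],
       [  0.        , 486.86524563, 247.61332673],
       [  0.        ,   0.        ,   1.        ]]), 'xyz': array([ 1.51314233, -0.36001608,  0.73104922]), 'rotation': array([0.73025732, 0.40259483, 0.25694496, 0.48848842])}
top {'mtx': array([[545.42516047,   0.        , 326.81946752],
       [  0.        , 545.42516047, 237.72111652],
       [  0.        ,   0.        ,   1.        ]]), 'xyz': array([0.47022991, 0.04782918, 1.5748312 ]), 'rotation': array([-0.70298861, -0.01636576,  0.02362508,  0.71062018])}
wrist {'mtx': array([[371.64829954,   0.        , 322.64733141],
       [  0.        , 371.64829954, 236.59579067],
       [  0.        ,   0.        ,   1.        ]]), 'T_tool_cam': array([[ 9.99999619e-01, -8.09981151e-04, -3.25664165e-04,
        -1.88492749e-04],
       [-8.29904679e-05,  2.83149962e-01, -9.59075645e-01,
        -1.69423183e-01],
       [ 8.69044991e-04,  9.59075306e-01,  2.83149787e-01,
         8.01953174e-02],
       [ 0.00000000e+00,  0.00000000e+00,  0.00000000e+00,
         1.00000000e+00]])}
```

View pics/scene0.png

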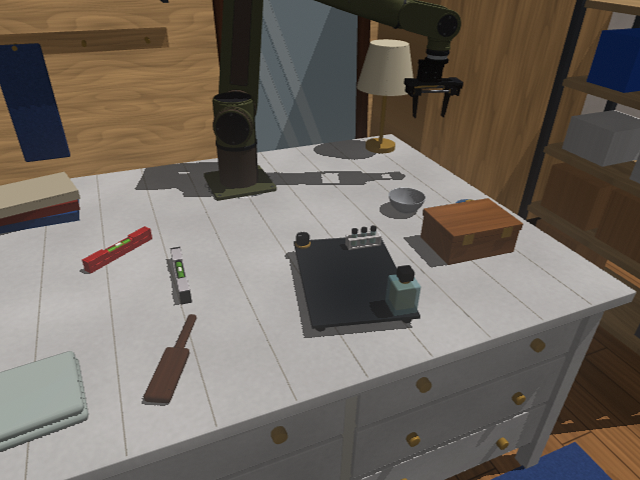

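View pics/top0.png

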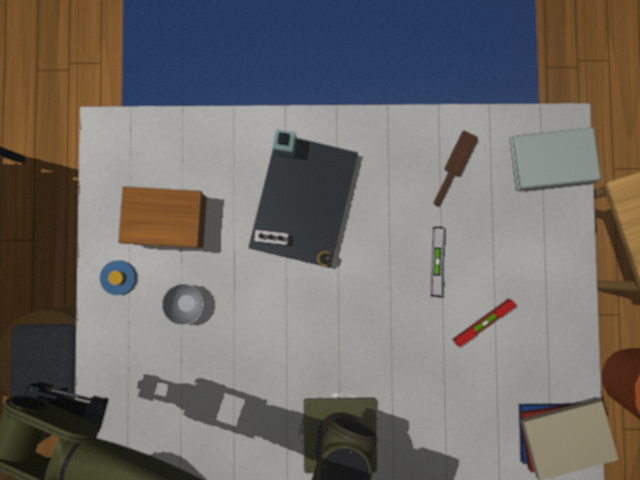

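View pics/wrist0.png

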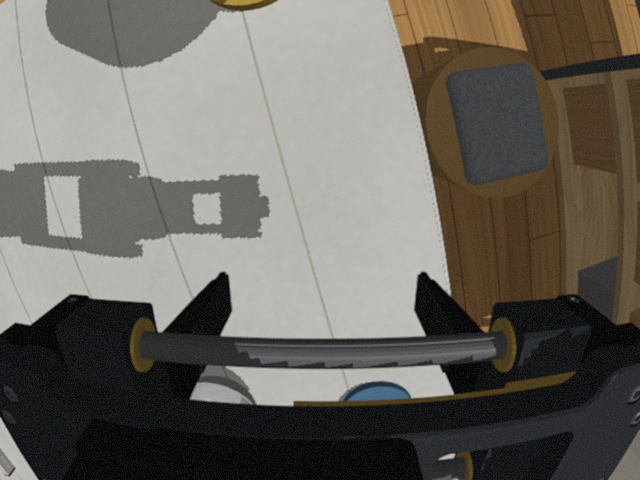

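The level candidates are the silver bar at top (437,262) / scene (180,275) and the red bar at top (485,323) / scene (118,249). The silver one fits "aluminium, black end caps". I'll confirm that in enlarged crops.

Run:
```python
import cv2, numpy as np
a=cv2.imread('pics/top0.png'); s=cv2.imread('pics/scene0.png')
c=a[215:305,395:480]; cv2.imwrite('pics/c1.png',cv2.resize(c,None,fx=6,fy=6,interpolation=cv2.INTER_CUBIC))
c=a[120:280,240:370]; cv2.imwrite('pics/c2.png',cv2.resize(c,None,fx=3.7,fy=3.7,interpolation=cv2.INTER_CUBIC))
c=s[215:335,80:230]; cv2.imwrite('pics/c3.png',cv2.resize(c,None,fx=4,fy=4,interpolation=cv2.INTER_CUBIC))
c=s[220:340,280:430]; cv2.imwrite('pics/c4.png',cv2.resize(c,None,fx=5,fy=5,interpolation=cv2.INTER_CUBIC))
```

```text
(no output)
```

View pics/c1.png

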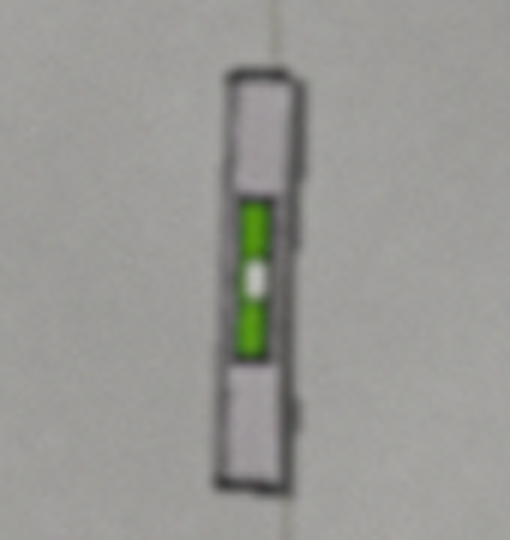

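View pics/c2.png

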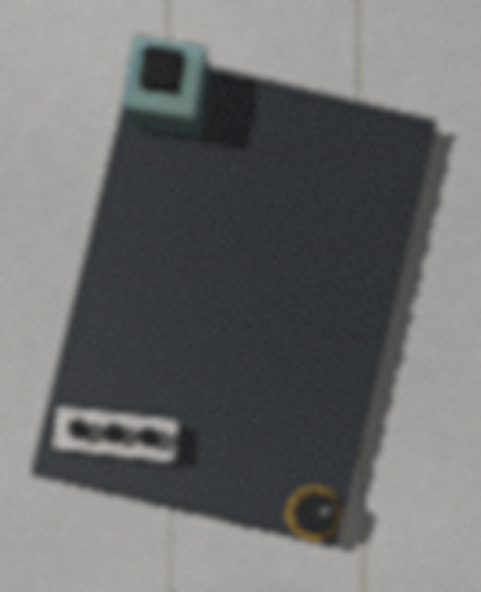

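View pics/c3.png

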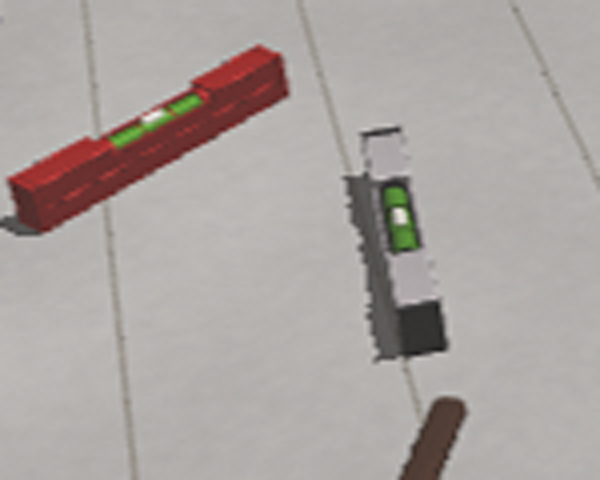

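View pics/c4.png

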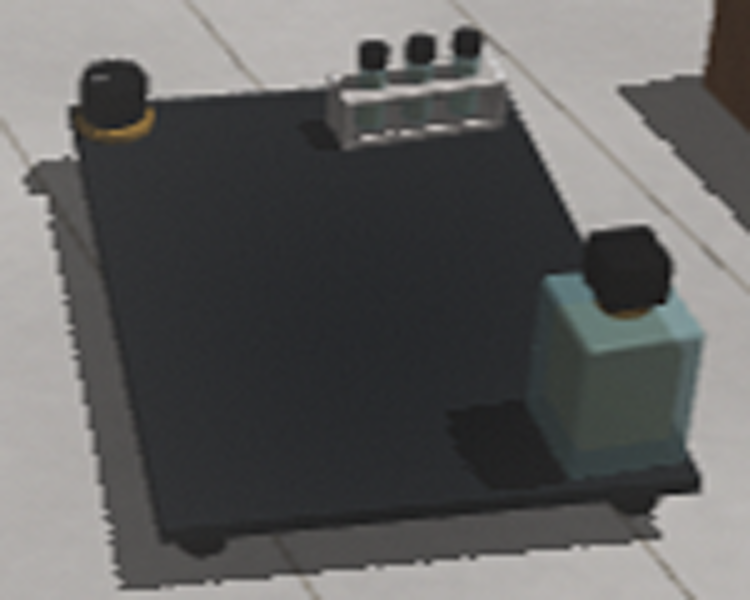

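The crop confirms it: silver bar with black caps, vial up. Its top ends are at about crop (260,75) and (250,485). The tray corners are TR (437,120) and BL (33,474), and the knob is at (316,512).

```bash
cat > h.py <<'E'
import numpy as np, cv2
from scipy.spatial.transform import Rotation as R
from rig import ctrl, optics
def rot(q): q=np.asarray(q); return R.from_quat([q[1],q[2],q[3],q[0]]).as_matrix()
def cam(n):
    m=optics.camera_model(n)
    if n!='wrist': return m['mtx'],np.array(m['xyz']),rot(m['rotation'])
    s=ctrl.state(); Rt=rot(s['eef_rot']); T=m['T_tool_cam']
    return m['mtx'],Rt@T[:3,3]+s['position'],Rt@T[:3,:3]
def ray(n,u,v,c=None):
    K,p,Rc=c or cam(n); x=(u-K[0,2])/K[0,0]; y=(v-K[1,2])/K[1,1]
    if n=='wrist':
        r=np.hypot(x,y); k=np.sin(r)/r if r>1e-9 else 1; d=np.array([x*k,-y*k,-np.cos(r)])
    else: d=np.array([x,-y,-1])
    return p,Rc@d
def onz(n,u,v,z,c=None):
    p,d=ray(n,u,v,c); return p+d*(z-p[2])/d[2]
def proj(n,P,c=None):
    K,p,Rc=c or cam(n); q=(np.atleast_2d(P)-p)@Rc; x,y,z=q[:,0],-q[:,1],-q[:,2]
    if n=='wrist':
        h=np.hypot(x,y)+1e-12; t=np.arctan2(h,z); x,y=x/h*t,y/h*t
    else: x,y=x/z,y/z
    return np.c_[K[0,0]*x+K[0,2],K[1,1]*y+K[1,2]]
def uncrop(pts,s,o): return (np.array(pts,float)+.5)/s-.5+np.array(o)
def tool(): # tool pose
    s=ctrl.state(); return s['position'],rot(s['eef_rot'])
E
python3 - <<'E'
from h import *
L=uncrop([(260,75),(250,485),(255,280)],6,(395,215))
P=[onz('top',*p,.034) for p in L]; print('level',np.round(P,4),np.linalg.norm(P[0]-P[1]))
d=P[0]-P[1]; print('lev yaw',np.degrees(np.arctan2(d[1],d[0])))
T=uncrop([(437,120),(33,474),(345,546)],3.7,(240,120)); C=[onz('top',*p,.035) for p in T]
print('tray',np.round(C,4),[np.linalg.norm(C[0]-C[1]),np.linalg.norm(C[0]-C[2]),np.linalg.norm(C[2]-C[1])])
m=(C[0]+C[1])/2; print('mid',m)
e=C[1]-C[0]  # from (+170,-120) to (-170,120)
k=uncrop([(316,512)],3.7,(240,120))[0]; kp=onz('top',*k,.065); print('knob top',kp, np.linalg.norm((kp-m)[:2]))
# scene
S=uncrop([(113,92)],5,(280,220))[0]; print('knob scene',onz('scene',*S,.056))
LS=uncrop([(382,130),(420,303)],4,(80,215)); PS=[onz('scene',*p,.034) for p in LS]; print('lev scene',np.round(PS,4))
# fit rectangle from TR/BL edges
from scipy.optimize import least_squares
tx=uncrop([(437,120),(33,474),(345,546),(207,69),(125,110)],3.7,(240,120))
def f(q):
    c,s=np.cos(q[2]),np.sin(q[2]); W=lambda x,y:np.array([q[0]+c*x-s*y,q[1]+s*x+c*y,.035])
    pr=proj('top',[W(.17,-.12),W(-.17,.12),W(-.17,-.12)])
    return (pr-tx[:3]).ravel()
r=least_squares(f,[m[0],m[1],-.25]); q=r.x; print('fit',q,r.fun)
c,s=np.cos(q[2]),np.sin(q[2]); W=lambda x,y,z:np.array([q[0]+c*x-s*y,q[1]+s*x+c*y,z])
print('knob pred',W(-.148,-.098,.056),'diag yaw',np.degrees(q[2]+np.arctan2(98,148)))
a=cv2.imread('pics/top0.png'); a=cv2.resize(a[110:310,230:490],None,fx=3,fy=3,interpolation=2)
for p in proj('top',[W(.17,-.12,.035),W(-.17,.12,.035),W(-.17,-.12,.035),W(.17,.12,.035),W(0,0,.035),W(-.148,-.098,.065)]+P):
    cv2.circle(a,tuple(int(v) for v in ((p-[230,110]+.5)*3-.5)),2,(0,0,255),-1)
cv2.imwrite('pics/fit.png',a)
b=cv2.imread('pics/scene0.png'); b=cv2.resize(b[215:345,150:430],None,fx=2.8,fy=2.8,interpolation=2)
for p in proj('scene',[W(.17,-.12,.035),W(-.17,.12,.035),W(-.17,-.12,.035),W(.17,.12,.035),W(0,0,.035),W(-.148,-.098,.065)]+P):
    cv2.circle(b,tuple(int(v) for v in ((p-[150,215]+.5)*2.8-.5)),2,(0,0,255),-1)
cv2.imwrite('pics/fit2.png',b)
E
```

```text
level [[ 0.5843 -0.2842  0.034 ]
 [ 0.3913 -0.2751  0.034 ]
 [ 0.4875 -0.2796  0.034 ]] 0.1932448254420603
lev yaw -2.6922419331376757
tray [[ 0.8013 -0.0595  0.035 ]
 [ 0.5313  0.2526  0.035 ]
 [ 0.4739  0.0154  0.035 ]] [np.float64(0.4126531291200603), np.float64(0.3358547207712146), np.float64(0.24410397614493498)]
mid [0.66633025 0.09657721 0.035     ]
knob top [0.49945973 0.03739333 0.065     ] 0.1770550818172345
knob scene [0.50114431 0.03780203 0.056     ]
lev scene [[ 0.3895 -0.2747  0.034 ]
 [ 0.5824 -0.2845  0.034 ]]
fit [ 0.66667372  0.09513035 -0.2359251 ] [ 0.62260888 -0.90627817  0.38460183  0.67332229 -0.99785592  0.21407126]
knob pred [0.49986677 0.034439   0.056     ] diag yaw 19.99350638585209
```

View pics/fit.png

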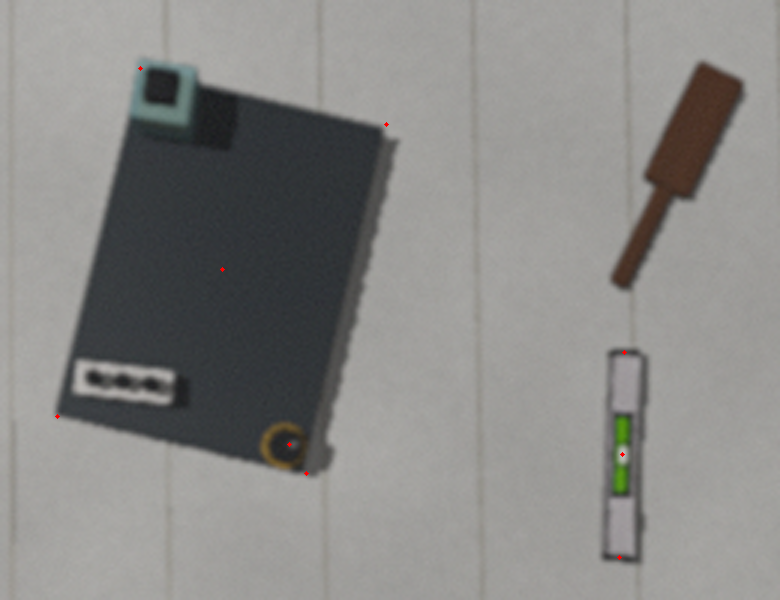

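View pics/fit2.png

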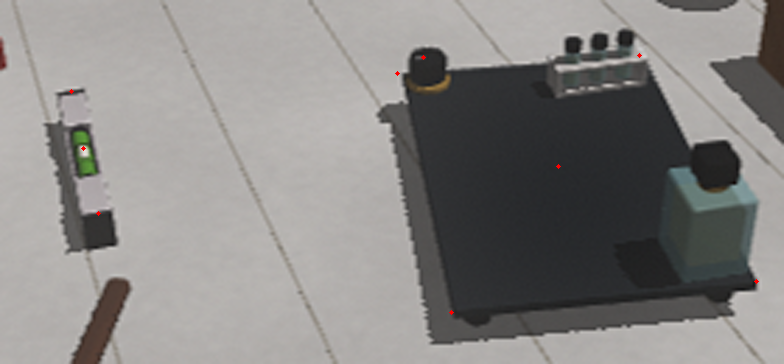

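```bash
cat >> h.py <<'E'
def plan(target,yaw=None,tcp=None):
    """shift in tool axes (mm) and twist (deg) to bring TCP to world target; yaw = world heading (deg) of tool z"""
    p,Rt=tool(); d=Rt.T@(np.array(target)-p)*1000
    z=Rt[:,2]; cur=np.degrees(np.arctan2(z[1],z[0])); 
    tw=0 if yaw is None else -((yaw-cur+180)%360-180)
    print('TCP',np.round(p,4),'down',np.round(Rt[:,1],3),'yaw z',round(cur,2),'| shift',np.round(d,1),'twist',round(tw,2),'q1,q6',np.round(ctrl.state()['joint_pos'][[0,5]],3),'t',round(ctrl.state()['time'],2),'F',np.round(ctrl.state()['wrist_force'],1),'w',round(ctrl.state()['width'],4))
E
python3 - <<'E'
from h import *
print(tool()[1].round(3))
plan([.4875,-.2796,.2],-2.7)
E
```

```text
[[ 0.25  -0.001 -0.968]
 [ 0.968 -0.002  0.25 ]
 [-0.002 -1.     0.   ]]
TCP [0.1624 0.6289 0.2137] down [-0.001 -0.002 -1.   ] yaw z 165.51 | shift [-798.3   14.9 -542. ] twist 168.21 q1,q6 [ 1.235 -0.083] t 0.15 F [-1.   0.2  0.9] w 0.0948
```

Run:
```python
from h import *
plan([.42,.25,.22],80)
```

```text
TCP [0.1624 0.6289 0.2137] down [-0.001 -0.002 -1.   ] yaw z 165.51 | shift [-302.4   -5.9 -344.1] twist 85.51 q1,q6 [ 1.235 -0.083] t 0.15 F [-1.   0.2  0.9] w 0.0948
```

Call:
{"name": "move_arm", "arguments": {
  "targets": [-30,-1,-35,8.5,1,-60,-2,-70,17,1,-90,-3,-104,25,1,-120,-4,-138,34,1,-150,-5,-172,42,1]
}}

```text
time: 0.65
position: [0.2921, 0.4394, 0.2193]
eef_rot: [-0.678, 0.678, 0.202, -0.202]
wrist_force: [0.2, -0.5, 0.2]
width: 0.095
```

Run:
```python
from h import *
plan([.42,.25,.22],80)
plan([.45,0,.22],40)
plan([.4875,-.2796,.15],-2.7)
```

```text
TCP [0.2921 0.4394 0.2193] down [-0. -0. -1.] yaw z 123.2 | shift [   3.3   -0.6 -228.5] twist 43.2 q1,q6 [0.882 0.303] t 0.65 F [ 0.2 -0.5  0.2] w 0.095
TCP [0.2921 0.4394 0.2193] down [-0. -0. -1.] yaw z 123.2 | shift [-108.5   -0.5 -454.1] twist 83.2 q1,q6 [0.882 0.303] t 0.65 F [ 0.2 -0.5  0.2] w 0.095
TCP [0.2921 0.4394 0.2193] down [-0. -0. -1.] yaw z 123.2 | shift [-230.1   69.6 -708.6] twist 125.9 q1,q6 [0.882 0.303] t 0.65 F [ 0.2 -0.5  0.2] w 0.095
```

Call:
{"name": "move_arm", "arguments": {
  "targets": [-15,0,-47,8.4,1,-30,0,-94,16.8,1,-46,0,-141,25,1,-61,0,-188,33.5,1,-76,0,-235,42,1]
}}

```text
time: 1.15
position: [0.3579, 0.2013, 0.2195]
eef_rot: [0.705, -0.705, 0.054, -0.054]
wrist_force: [1.2, 0.3, 0.5]
width: 0.095
```

Run:
```python
from h import *
plan([.4875,-.2796,.15],-2.7)
```

```text
TCP [0.3579 0.2013 0.2195] down [ 0.  0. -1.] yaw z 81.21 | shift [ 201.6   69.5 -455.5] twist 83.91 q1,q6 [0.382 0.535] t 1.15 F [1.2 0.3 0.5] w 0.095
```

Call:
{"name": "move_arm", "arguments": {
  "targets": [20,0,-45,8.4,1,40,0,-91,16.8,1,60,5,-137,25,1,80,12,-182,33.5,1,100,20,-228,42,1]
}}

```text
time: 1.65
position: [0.4231, -0.0382, 0.1999]
eef_rot: [0.639, -0.638, 0.303, -0.304]
wrist_force: [0.7, 1.0, -0.1]
width: 0.095
```

Run:
```python
from h import *
plan([.4875,-.2796,.12],-2.7)
```

```text
TCP [ 0.4231 -0.0382  0.1999] down [ 0.002 -0.    -1.   ] yaw z 39.14 | shift [ 227.8   80.  -102.6] twist 41.84 q1,q6 [-0.217  0.671] t 1.65 F [ 0.7  1.  -0.1] w 0.095
```

Call:
{"name": "move_arm", "arguments": {
  "targets": [45,10,-20,8.4,1,90,25,-40,16.8,1,136,40,-61,25.2,1,182,60,-82,33.6,1,228,80,-102,41.8,1]
}}

```text
time: 2.15
position: [0.4862, -0.2675, 0.1238]
eef_rot: [-0.488, 0.488, -0.511, 0.512]
wrist_force: [0.7, 0.6, 0.1]
width: 0.0949
```

Call:
{"name": "move_arm", "arguments": {
  "targets": [0,0,0,0,0.6,0,0,0,0,0.6,0,0,0,0,0.6]
}}

```text
time: 2.45
position: [0.4861, -0.2646, 0.125]
eef_rot: [-0.49, 0.49, -0.509, 0.51]
wrist_force: [0.5, -0.3, 0.1]
width: 0.0765
```

Run:
```python
from h import *
plan([.4875,-.2796,.006],-2.7)
c=cam('wrist'); a=optics.capture('wrist')[:,:,::-1].copy()
cv2.imwrite('pics/w1.png',a)
yaw=np.radians(-2.7); u=np.array([np.cos(yaw),np.sin(yaw),0]);n=np.array([-u[1],u[0],0]);C=np.array([.4875,-.2796,.034])
print(proj('wrist',[C+u*.1+n*.012,C+u*.1-n*.012,C-u*.1+n*.012,C-u*.1-n*.012,C],c).round())
```

```text
TCP [ 0.4861 -0.2646  0.125 ] down [ 0.  0. -1.] yaw z -2.21 | shift [ 14.9 119.    1.9] twist 0.49 q1,q6 [-0.596  1.014] t 2.45 F [ 0.5 -0.3  0.1] w 0.0765
[[328.  99.]
 [363.  99.]
 [325. 353.]
 [353. 353.]
 [343. 238.]]
```

View pics/w1.png

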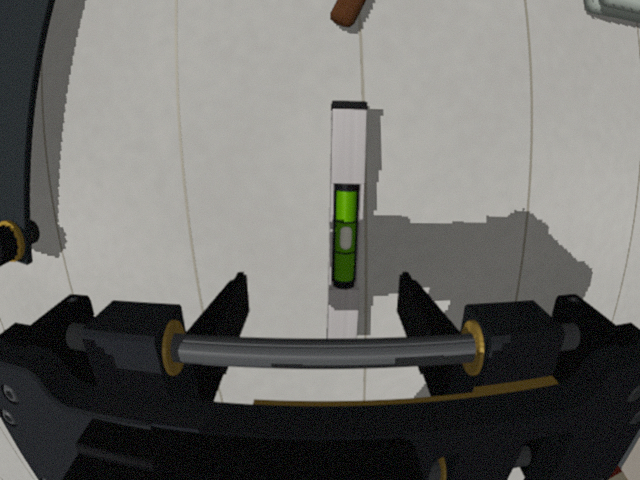

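The wrist view shows the silver level at columns 332–367, vial centre (345,236) against a predicted (343,238). They agree to about 1 mm. I'm descending.

Call:
{"name": "move_arm", "arguments": {
  "targets": [16,40,2,0.5,0.6,16,80,2,0.5,0.6,16,110,2,0.5,0.6,16,118,2,0.5,0.6,16,118,2,0.5,0.6]
}}

```text
time: 3.0
position: [0.4871, -0.2801, 0.0064]
eef_rot: [0.488, -0.488, 0.512, -0.511]
wrist_force: [-0.0, 0.3, 1.2]
width: 0.0571
```

Run:
```python
from h import *
plan([.4875,-.2796,.006],-2.7)
```

```text
TCP [ 0.4871 -0.2801  0.0064] down [-0.001  0.001 -1.   ] yaw z -2.69 | shift [-0.6  0.4  0.3] twist 0.01 q1,q6 [-0.617  1.   ] t 3.0 F [-0.   0.3  1.2] w 0.0571
```

Call:
{"name": "move_arm", "arguments": {
  "targets": [0,0,0,0,0.2,0,0,0,0,0.15,0,0,0,0,0.15,0,0,0,0,0.15,0,0,0,0,0.15],
  "squeeze": 25
}}

```text
time: 3.5
position: [0.4878, -0.2818, 0.0073]
eef_rot: [-0.488, 0.488, -0.512, 0.512]
wrist_force: [-0.8, 1.2, 3.5]
width: 0.0238
```

Run:
```python
from h import *
plan([.667,.097,.15],20)
```

```text
TCP [ 0.4878 -0.2818  0.0073] down [ 0.001 -0.001 -1.   ] yaw z -2.79 | shift [-387.  -142.9  160.6] twist -22.79 q1,q6 [-0.619  1.001] t 3.5 F [-0.8  1.2  3.5] w 0.0238
```

Gripped, width 24 mm. I'll lift and carry it over.

Call:
{"name": "move_arm", "arguments": {
  "targets": [0,-20,0,0,0.1,0,-60,0,0,0.1,0,-100,0,0,0.1,-30,-128,14,0,0.1,-70,-140,30,0,0.1]
}}

```text
time: 4.0
position: [0.5222, -0.2143, 0.15]
eef_rot: [-0.487, 0.486, -0.511, 0.515]
wrist_force: [0.7, -0.2, -4.0]
width: 0.0235
```

Run:
```python
from h import *
plan([.667,.097,.14],20)
```

```text
TCP [ 0.5222 -0.2143  0.15  ] down [ 0.005 -0.003 -1.   ] yaw z -2.99 | shift [-318.4    9.8  128.4] twist -22.99 q1,q6 [-0.484  1.139] t 4.0 F [ 0.7 -0.2 -4. ] w 0.0235
```

Call:
{"name": "move_arm", "arguments": {
  "targets": [-35,0,14,-3,0.1,-75,0,30,-6,0.1,-115,0,46,-9,0.1,-155,0,62,-12,0.1,-195,0,78,-15,0.1]
}}

```text
time: 4.5
position: [0.6078, -0.0203, 0.1453]
eef_rot: [-0.55, 0.551, -0.444, 0.443]
wrist_force: [0.3, -0.9, -3.6]
width: 0.0236
```

Run:
```python
from h import *
plan([.667,.097,.1],20)
```

```text
TCP [ 0.6078 -0.0203  0.1453] down [-0.002  0.    -1.   ] yaw z 12.33 | shift [-101.9   45.2   83. ] twist -7.67 q1,q6 [-0.122  1.234] t 4.5 F [ 0.3 -0.9 -3.6] w 0.0236
```

Call:
{"name": "move_arm", "arguments": {
  "targets": [-35,5,28,-3,0.1,-70,15,56,-5,0.1,-95,30,77,-7,0.1,-102,45,83,-7.7,0.1,-102,45,83,-7.7,0.1]
}}

```text
time: 5.0
position: [0.6651, 0.0962, 0.0969]
eef_rot: [-0.577, 0.581, -0.408, 0.403]
wrist_force: [-0.0, -0.4, -5.3]
width: 0.0237
```

Run:
```python
from h import *
plan([.667,.097,.042],20)
c=cam('wrist'); a=optics.capture('wrist')[:,:,::-1].copy(); cv2.imwrite('pics/w2.png',a)
yaw=np.radians(20); u=np.array([np.cos(yaw),np.sin(yaw),0]);M=np.array([.667,.097,.035])
print(proj('wrist',[M,M+u*.178,M-u*.178+[0,0,.03]],c).round())
s=optics.capture('scene')[:,:,::-1]; cv2.imwrite('pics/s2.png',cv2.resize(s[150:350,230:530],None,fx=2.5,fy=2.5,interpolation=2))
```

```text
TCP [0.6651 0.0962 0.0969] down [-0.008 -0.001 -1.   ] yaw z 20.03 | shift [-0.  54.9  2.5] twist 0.03 q1,q6 [0.064 1.285] t 5.0 F [-0.  -0.4 -5.3] w 0.0237
[[322. 250.]
 [323. -23.]
 [322. 464.]]
```

View pics/w2.png

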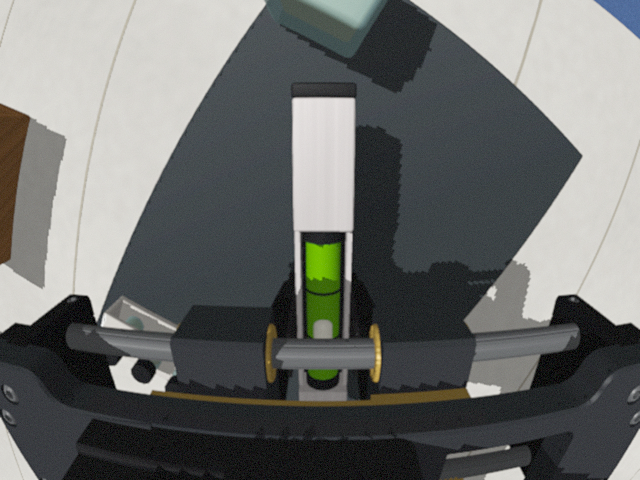

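View pics/s2.png

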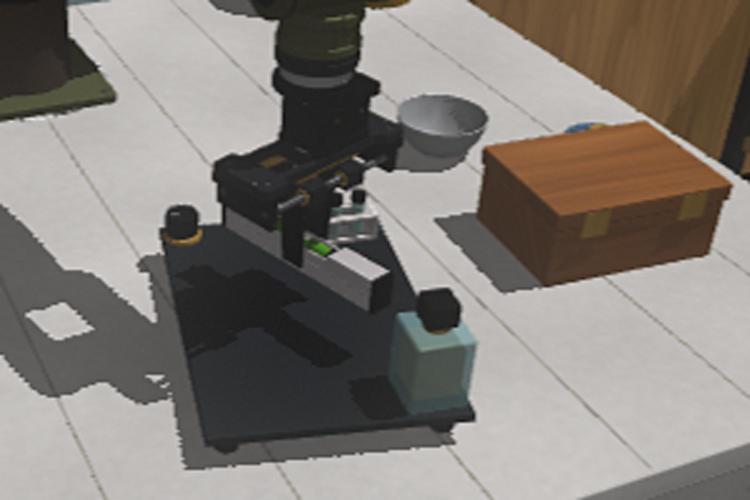

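Level held in line over the tray middle, with its far end at wrist (323,85) pointing at the bottle. I'm lowering it.

Call:
{"name": "move_arm", "arguments": {
  "targets": [0,20,1,0,0.1,0,38,2,0,0.1,0,47,2,0,0.1,0,52,2,0,0.1,0,54,2,0,0.1]
}}

```text
time: 5.6
position: [0.6693, 0.0955, 0.047]
eef_rot: [-0.579, 0.579, -0.406, 0.406]
wrist_force: [-0.3, 0.8, -3.6]
width: 0.0238
```

Run:
```python
from h import *
plan([.667,.097,.042],20)
```

```text
TCP [0.6693 0.0955 0.047 ] down [-0.001 -0.    -1.   ] yaw z 19.88 | shift [-2.2  5.  -1.6] twist -0.12 q1,q6 [0.062 1.286] t 5.6 F [-0.3  0.8 -3.6] w 0.0238
```

Call:
{"name": "move_arm", "arguments": {
  "targets": [-1,0,-1,0,0.1,-1,0,-1,0,0.1,-1,0,-1,0,0.1]
}}

```text
time: 5.9
position: [0.6689, 0.0967, 0.0485]
eef_rot: [0.579, -0.579, 0.406, -0.406]
wrist_force: [-0.4, 0.6, -3.5]
width: 0.0238
```

Run:
```python
from h import *
plan([.667,.097,.042],20)
```

```text
TCP [0.6689 0.0967 0.0485] down [ 0.001  0.    -1.   ] yaw z 19.92 | shift [-0.9  6.5 -1.7] twist -0.08 q1,q6 [0.064 1.287] t 5.9 F [-0.4  0.6 -3.5] w 0.0238
```

Call:
{"name": "move_arm", "arguments": {
  "targets": [0,2,0,0,0.1,0,4,0,0,0.1,0,5,0,0,0.1,0,5.5,0,0,0.1,0,5.5,0,0,0.1]
}}

```text
time: 6.4
position: [0.6683, 0.0966, 0.0422]
eef_rot: [-0.579, 0.579, -0.406, 0.406]
wrist_force: [-1.0, 0.3, -1.6]
width: 0.0231
```

Run:
```python
from h import *
plan([.667,.097,.042],20)
```

```text
TCP [0.6683 0.0966 0.0422] down [-0.  0. -1.] yaw z 19.92 | shift [-0.8  0.2 -1.1] twist -0.08 q1,q6 [0.064 1.287] t 6.4 F [-1.   0.3 -1.6] w 0.0231
```

Call:
{"name": "move_arm", "arguments": {
  "targets": [0,0.6,0,0,0.1,0,0.6,0,0,0.3,0,0.6,0,0,0.45,0,0.6,0,0,0.5,0,0.6,0,0,0.5]
}}

```text
time: 6.9
position: [0.6687, 0.0966, 0.0417]
eef_rot: [0.579, -0.579, 0.406, -0.406]
wrist_force: [-0.2, 0.4, -0.4]
width: 0.0453
```

Call:
{"name": "move_arm", "arguments": {
  "targets": [0,-25,0,0,0.5,0,-55,0,0,0.5,0,-75,0,0,0.3,0,-75,0,0,0,0,-75,0,0,0]
}}

```text
time: 7.4
position: [0.6684, 0.0965, 0.1164]
eef_rot: [0.579, -0.579, 0.406, -0.406]
wrist_force: [0.1, 0.1, -0.2]
width: 0.0294
```

Run:
```python
from h import *
yaw=np.radians(20); u=np.array([np.cos(yaw),np.sin(yaw),0]); M=np.array([.667,.097,.069])
plan(M-u*.08,20)
c=cam('wrist'); a=optics.capture('wrist')[:,:,::-1].copy(); cv2.imwrite('pics/w3.png',a)
print(proj('wrist',[M,M+u*.1,M-u*.1],c).round())
s=optics.capture('scene')[:,:,::-1]; cv2.imwrite('pics/s3.png',cv2.resize(s[150:350,230:530],None,fx=2.5,fy=2.5,interpolation=2))
```

```text
TCP [0.6684 0.0965 0.1164] down [ 0.001  0.    -1.   ] yaw z 19.92 | shift [ -0.8  47.3 -81.2] twist -0.08 q1,q6 [0.064 1.287] t 7.4 F [ 0.1  0.1 -0.2] w 0.0294
[[321. 263.]
 [321.  98.]
 [321. 389.]]
```

View pics/w3.png

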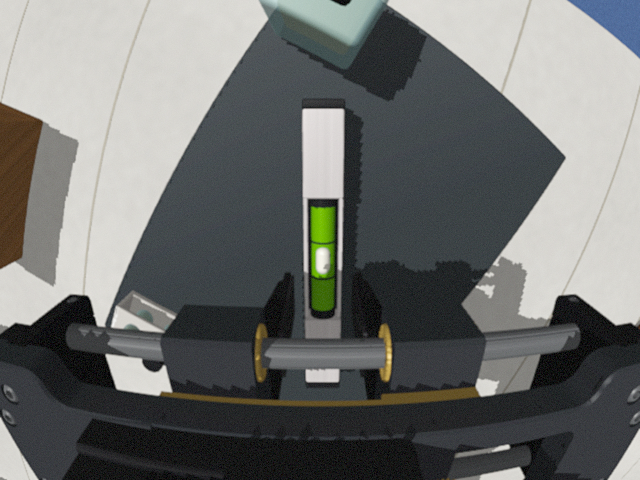

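View pics/s3.png

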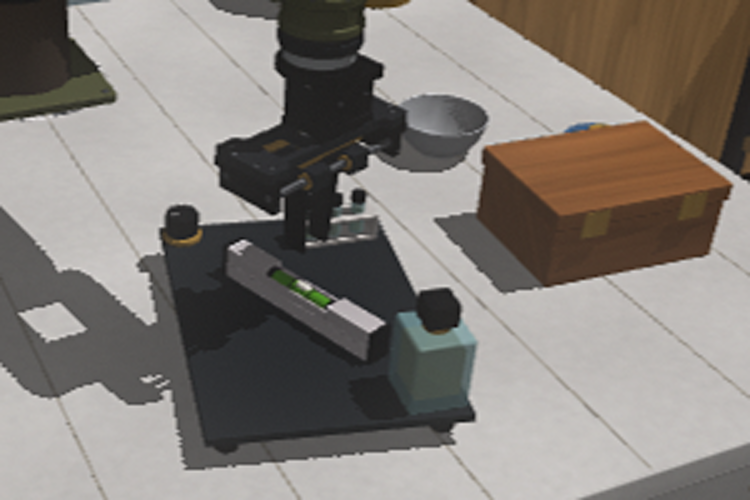

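Level rests on the middle, with the bubble centred between the lines at (322,262) unpressed. Next I'll press the knob end.

Call:
{"name": "move_arm", "arguments": {
  "targets": [-1,5,-30,0,0,-1,15,-60,0,0,-1,28,-81,0,0,-1,38,-81,0,0,-1,42,-81,0,0],
  "squeeze": 10
}}

```text
time: 8.0
position: [0.5906, 0.0699, 0.0719]
eef_rot: [-0.578, 0.58, -0.407, 0.405]
wrist_force: [0.0, -0.6, -0.4]
width: 0.0003
```

Call:
{"name": "move_arm", "arguments": {
  "targets": [0,2,0,0,0,0,4,0,0,0,0,5,0,0,0,0,6,0,0,0,0,6,0,0,0]
}}

```text
time: 8.5
position: [0.5927, 0.0701, 0.0691]
eef_rot: [0.579, -0.579, 0.406, -0.406]
wrist_force: [0.6, 0.3, 0.6]
width: 0.0003
```

Run:
```python
from h import *
yaw=np.radians(20); u=np.array([np.cos(yaw),np.sin(yaw),0]); M=np.array([.667,.097,.069])
plan(M-u*.08,20)
```

```text
TCP [0.5927 0.0701 0.0691] down [ 0.001  0.    -1.   ] yaw z 19.92 | shift [ 0.1  0.1 -0.9] twist -0.08 q1,q6 [0.028 1.251] t 8.5 F [0.6 0.3 0.6] w 0.0003
```

Call:
{"name": "move_arm", "arguments": {
  "targets": [0,0.7,0,0,0,0,1.4,0,0,0,0,2,0,0,0,0,2,0,0,0]
}}

```text
time: 8.9
position: [0.5923, 0.0697, 0.0684]
eef_rot: [-0.579, 0.579, -0.406, 0.406]
wrist_force: [-4.8, -1.6, 9.5]
width: 0.0006
```

Call:
{"name": "move_arm", "arguments": {
  "targets": [0,0.5,0,0,0,0,1,0,0,0,0,1,0,0,0,0,1,0,0,0]
}}

```text
time: 9.3
position: [0.5923, 0.0697, 0.0684]
eef_rot: [-0.579, 0.579, -0.406, 0.406]
wrist_force: [-6.3, -2.1, 13.9]
width: 0.0006
```

Call:
{"name": "move_arm", "arguments": {
  "targets": [0,0,-1,0,0,0,0,-1,0,0,0,0,-1,0,0,0,0,-1,0,0,0,0,-1,0,0]
}}

```text
time: 9.8
position: [0.5923, 0.0697, 0.0684]
eef_rot: [0.58, -0.578, 0.405, -0.407]
wrist_force: [-2.8, -0.3, 11.6]
width: 0.0002
```

Call:
{"name": "move_arm", "arguments": {
  "targets": [0,0.3,0,0,0,0,0.3,0,0,0,0,0.3,0,0,0,0,0.3,0,0,0,0,0.3,0,0,0]
}}

```text
time: 10.3
position: [0.5923, 0.0696, 0.0684]
eef_rot: [0.58, -0.578, 0.405, -0.407]
wrist_force: [-4.5, -1.2, 12.5]
width: 0.0002
```

Run:
```python
from h import *
yaw=np.radians(20); u=np.array([np.cos(yaw),np.sin(yaw),0]); M=np.array([.667,.097,.069])
plan(M-u*.08,20)
c=cam('wrist'); a=optics.capture('wrist')[:,:,::-1].copy(); cv2.imwrite('pics/w4.png',a)
print(proj('wrist',[M,M+u*.1,M-u*.1],c).round())
cv2.imwrite('pics/w4c.png',cv2.resize(a[150:350,240:400],None,fx=3,fy=3,interpolation=2))
```

```text
TCP [0.5923 0.0696 0.0684] down [ 0.003  0.    -1.   ] yaw z 19.92 | shift [-0.2 -0.6 -0.5] twist -0.08 q1,q6 [0.027 1.25 ] t 10.3 F [-4.5 -1.2 12.5] w 0.0002
[[322. 131.]
 [322. -68.]
 [322. 329.]]
```

View pics/w4.png

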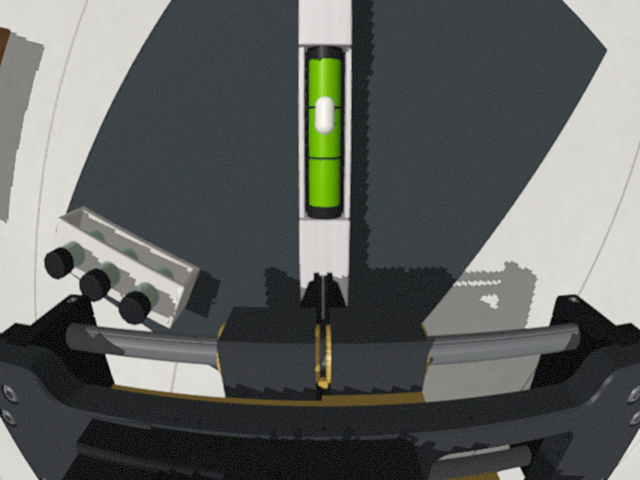

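View pics/w4c.png

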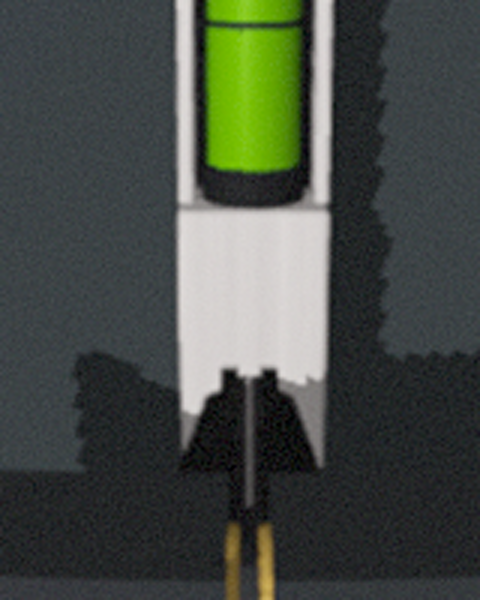

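While pressing at about 12.5 N, the lines are at rows 107 and 158, and the bubble spans 96–133 (centre 114.5). That is about 8.5 mm away from the knob. I'll press a little harder to confirm it's fully on the foot.

Call:
{"name": "move_arm", "arguments": {
  "targets": [0,0.7,-0.3,0,0,0,0.7,-0.3,0,0,0,0.7,-0.3,0,0,0,0.7,-0.3,0,0,0,0.7,-0.3,0,0]
}}

```text
time: 10.85
position: [0.5923, 0.0697, 0.0683]
eef_rot: [0.58, -0.578, 0.405, -0.407]
wrist_force: [-4.8, -0.1, 14.3]
width: 0.0006
```

Call:
{"name": "move_arm", "arguments": {
  "targets": [0,0,0,0,0,0,0,0,0,0,0,0,0,0,0,0,0,0,0,0,0,0,0,0,0]
}}

```text
time: 11.35
position: [0.5923, 0.0696, 0.0684]
eef_rot: [0.58, -0.578, 0.405, -0.407]
wrist_force: [-4.8, 0.5, 15.2]
width: 0.0006
```

```bash
cat >> h.py <<'E'
def bub(name):
    c=cam('wrist'); a=optics.capture('wrist')[:,:,::-1].copy(); cv2.imwrite(f'pics/{name}.png',a)
    cv2.imwrite(f'pics/{name}c.png',cv2.resize(a[30:230,260:390],None,fx=3,fy=3,interpolation=2))
E
python3 - <<'E'
from h import *
plan([.592,.07,.069],20); bub('w5')
E
```

```text
TCP [0.5923 0.0696 0.0684] down [ 0.003  0.    -1.   ] yaw z 19.92 | shift [-0.4 -0.6 -0.2] twist -0.08 q1,q6 [0.027 1.25 ] t 11.35 F [-4.8  0.5 15.2] w 0.0006
```

View pics/w5c.png

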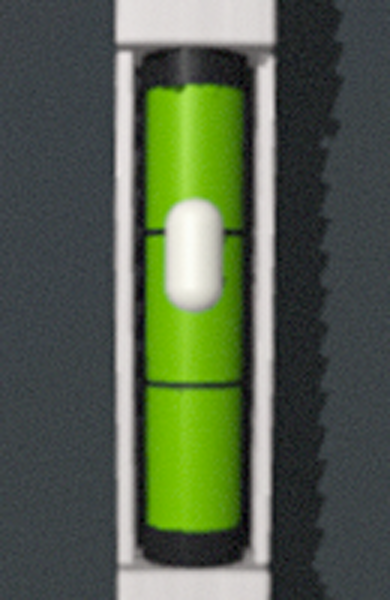

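Stable at 15 N: crop lines 232/384, bubble 198–311, so 8.45 mm from centre away from the knob. The foot is about 1.69 mm short, which means turning about 1.33 rad, so roughly 77–80° clockwise. Next I'll lift off and go to the knob.

Call:
{"name": "move_arm", "arguments": {
  "targets": [0,-10,0,0,0,0,-35,0,0,0,0,-50,0,0,0.2,0,-50,-20,-8,0.5,0,-50,-50,-16,0.5]
}}

```text
time: 11.9
position: [0.5447, 0.0524, 0.1158]
eef_rot: [0.631, -0.63, 0.319, -0.32]
wrist_force: [0.4, -0.9, -0.2]
width: 0.0195
```

Run:
```python
from h import *
plan([.500,.037,.115],60)
```

```text
TCP [0.5447 0.0524 0.1158] down [ 0.003 -0.    -1.   ] yaw z 36.28 | shift [-14.    0.7 -45.1] twist -23.72 q1,q6 [-0.002  0.936] t 11.9 F [ 0.4 -0.9 -0.2] w 0.0195
```

Call:
{"name": "move_arm", "arguments": {
  "targets": [-5,0,-15,-8,0.5,-10,0,-32,-16,0.5,-14,0,-45,-23.7,0.5,-14,0,-45,-23.7,0.5,-14,0,-45,-23.7,0.5]
}}

```text
time: 12.4
position: [0.4994, 0.0374, 0.1148]
eef_rot: [0.682, -0.682, 0.186, -0.187]
wrist_force: [0.2, -0.3, -0.1]
width: 0.0473
```

Run:
```python
from h import *
plan([.500,.037,.044],60)
c=cam('wrist'); a=optics.capture('wrist')[:,:,::-1].copy()
P=proj('wrist',[[.5,.037,.065],[.5,.037,.041]],c);print(P.round())
cv2.imwrite('pics/w6.png',cv2.resize(a[160:360,220:440],None,fx=3,fy=3,interpolation=2))
```

```text
TCP [0.4994 0.0374 0.1148] down [ 0.001  0.    -1.   ] yaw z 59.44 | shift [ 0.7 70.8 -0. ] twist -0.56 q1,q6 [-0.033  0.501] t 12.4 F [ 0.2 -0.3 -0.1] w 0.0473
[[324. 260.]
 [324. 248.]]
```

View pics/w6.png

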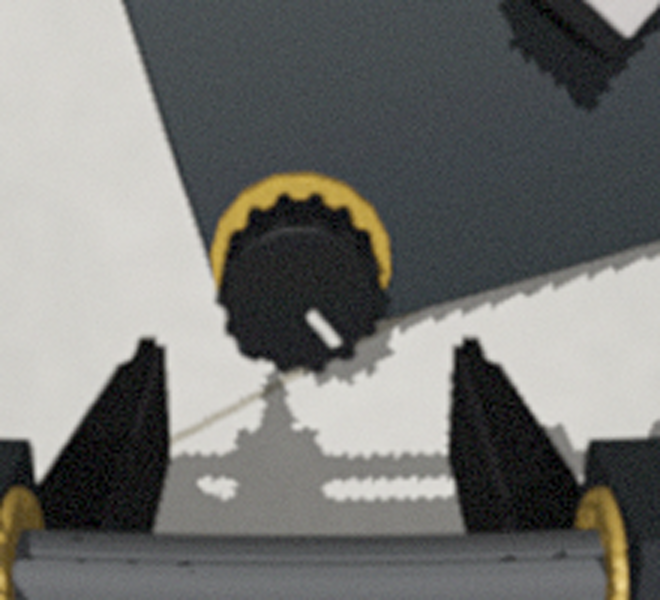

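The knob's top centre is at wrist pixel about (321,258) against a predicted (324,260), so about 1 mm off. I'll correct and descend to just above the bush. The mark points down-right.

Call:
{"name": "move_arm", "arguments": {
  "targets": [-1,30,1,0,0.5,-1,55,1,0,0.5,-1,68,1,0,0.5,-1,70,1,0,0.5,-1,70,1,0,0.5]
}}

```text
time: 12.95
position: [0.4991, 0.0388, 0.0447]
eef_rot: [0.682, -0.682, 0.185, -0.185]
wrist_force: [-0.2, 0.8, 0.0]
width: 0.048
```

Call:
{"name": "move_arm", "arguments": {
  "targets": [0,0,0,0,0.3,0,0,0,0,0.2,0,0,0,0,0.2,0,0,0,0,0.2,0,0,0,0,0.2],
  "squeeze": 15
}}

```text
time: 13.45
position: [0.4981, 0.0392, 0.0446]
eef_rot: [0.683, -0.682, 0.186, -0.185]
wrist_force: [-3.0, 2.6, 2.1]
width: 0.0329
```

Run:
```python
from h import *
plan([.500,.037,.044],60)
```

```text
TCP [0.4981 0.0392 0.0446] down [-0.001  0.001 -1.   ] yaw z 59.6 | shift [ 2.7  0.6 -1. ] twist -0.4 q1,q6 [-0.029  0.501] t 13.45 F [-3.   2.6  2.1] w 0.0329
```

Call:
{"name": "move_arm", "arguments": {
  "targets": [-0.5,0,0,8,0.2,-0.5,0,0,16,0.2,-0.5,0,0,24,0.2,-0.5,0,0,32,0.2,-0.5,0,0,40,0.2]
}}

```text
time: 13.95
position: [0.4988, 0.0387, 0.0452]
eef_rot: [0.577, -0.577, 0.408, -0.41]
wrist_force: [-1.5, 0.2, 3.1]
width: 0.0326
```

Call:
{"name": "move_arm", "arguments": {
  "targets": [0,0,0,8,0.2,0,0,0,16,0.2,0,0,0,24,0.2,0,0,0,32,0.2,0,0,0,40,0.2]
}}

```text
time: 14.45
position: [0.499, 0.038, 0.0458]
eef_rot: [-0.402, 0.402, -0.581, 0.583]
wrist_force: [-4.1, -2.1, 7.5]
width: 0.0326
```

Call:
{"name": "move_arm", "arguments": {
  "targets": [0,0,0,0,0.2,0,0,0,0,0.2]
}}

```text
time: 14.65
position: [0.499, 0.038, 0.0458]
eef_rot: [-0.404, 0.404, -0.58, 0.581]
wrist_force: [-4.6, -1.3, 6.3]
width: 0.0328
```

Run:
```python
from h import *
plan([.500,.037,.044],60)
```

```text
TCP [0.499  0.038  0.0458] down [ 0.001 -0.002 -1.   ] yaw z -20.36 | shift [0.6 1.8 1.3] twist -80.36 q1,q6 [-0.03   1.897] t 14.65 F [-4.6 -1.3  6.3] w 0.0328
```

Call:
{"name": "move_arm", "arguments": {
  "targets": [0,0,0,0,0.5,0,0,0,0,0.5,0,0,0,0,0.5,0,-30,0,0,0.5,0,-70,0,0,0.5]
}}

```text
time: 15.15
position: [0.496, 0.039, 0.1124]
eef_rot: [0.402, -0.405, 0.582, -0.579]
wrist_force: [1.4, 0.3, 0.6]
width: 0.0476
```

Run:
```python
from h import *
yaw=np.radians(20); u=np.array([np.cos(yaw),np.sin(yaw),0]); M=np.array([.667,.097,.115])
plan(M-u*.08,20)
a=optics.capture('wrist')[:,:,::-1].copy()
cv2.imwrite('pics/w7.png',cv2.resize(a[100:360,200:480],None,fx=2.3,fy=2.3,interpolation=2))
```

```text
TCP [0.496  0.039  0.1124] down [-0.006 -0.    -1.   ] yaw z -20.38 | shift [-62.1  -3.1  79.1] twist -40.38 q1,q6 [-0.029  1.897] t 15.15 F [1.4 0.3 0.6] w 0.0476
```

View pics/w7.png

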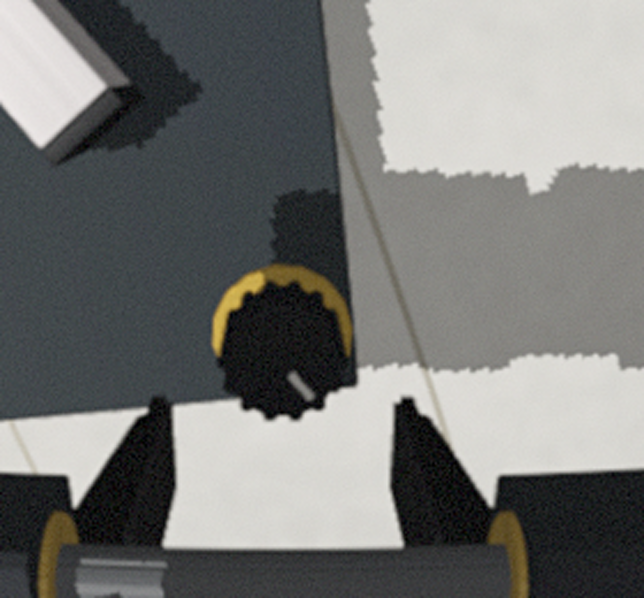

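The knob's mark has the same angle relative to the gripper as before, so it turned the full 80°. Next I'll return to press.

Call:
{"name": "move_arm", "arguments": {
  "targets": [-12,-3,16,-8,0.1,-25,-3,32,-16,0,-38,-3,48,-24,0,-50,-3,64,-32,0,-62,-3,79,-40.3,0],
  "squeeze": 10
}}

```text
time: 15.7
position: [0.5949, 0.0698, 0.1172]
eef_rot: [0.58, -0.58, 0.404, -0.404]
wrist_force: [1.1, -0.9, -0.1]
width: 0.0128
```

Call:
{"name": "move_arm", "arguments": {
  "targets": [0,0,0,0,0,0,0,0,0,0]
}}

```text
time: 15.9
position: [0.5935, 0.0696, 0.117]
eef_rot: [-0.578, 0.579, -0.407, 0.406]
wrist_force: [-0.8, -0.1, 0.0]
width: 0.001
```

Run:
```python
from h import *
yaw=np.radians(20); u=np.array([np.cos(yaw),np.sin(yaw),0]); M=np.array([.667,.097,.069])
plan(M-u*.08,20)
c=cam('wrist');a=optics.capture('wrist')[:,:,::-1].copy()
print(proj('wrist',[M,M+u*.1,M-u*.1],c).round())
cv2.imwrite('pics/w8.png',a)
```

```text
TCP [0.5935 0.0696 0.117 ] down [-0.001 -0.    -1.   ] yaw z 19.79 | shift [-0.6 48.  -1.5] twist -0.21 q1,q6 [0.027 1.253] t 15.9 F [-0.8 -0.1  0. ] w 0.001
[[321. 132.]
 [320. -28.]
 [321. 292.]]
```

View pics/w8.png

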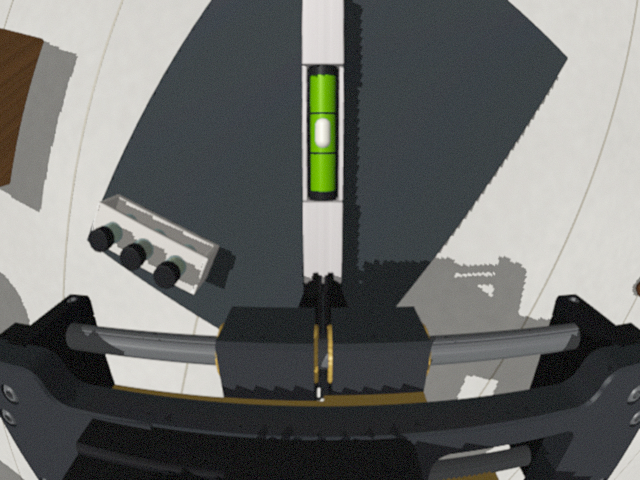

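Level still in place (vial centre (322,133), predicted (321,132)). I'm pressing again.

Call:
{"name": "move_arm", "arguments": {
  "targets": [0,25,-1,0,0,0,40,-2,0,0,0,46,-2,0,0,0,46,-2,0,0,0,47,-2,0,0]
}}

```text
time: 16.45
position: [0.5922, 0.0688, 0.0709]
eef_rot: [0.579, -0.579, 0.406, -0.406]
wrist_force: [-0.6, 0.0, 0.6]
width: 0.0003
```

Call:
{"name": "move_arm", "arguments": {
  "targets": [0,1,0,0,0,0,2,0,0,0,0,3,0,0,0,0,3.5,0,0,0,0,3.5,0,0,0]
}}

```text
time: 16.95
position: [0.5923, 0.0689, 0.0691]
eef_rot: [-0.579, 0.579, -0.406, 0.406]
wrist_force: [-4.4, 0.2, 9.4]
width: 0.0005
```

Call:
{"name": "move_arm", "arguments": {
  "targets": [0,0.6,-0.4,0,0,0,1.2,-0.4,0,0,0,1.4,-0.4,0,0,0,1.4,-0.4,0,0,0,1.4,-0.4,0,0]
}}

```text
time: 17.45
position: [0.5924, 0.0689, 0.0691]
eef_rot: [0.579, -0.579, 0.406, -0.406]
wrist_force: [-6.7, -0.6, 15.4]
width: 0.0002
```

Call:
{"name": "move_arm", "arguments": {
  "targets": [0,0,0,0,0,0,0,0,0,0,0,0,0,0,0,0,0,0,0,0,0,0,0,0,0]
}}

```text
time: 17.95
position: [0.5924, 0.0689, 0.0691]
eef_rot: [0.579, -0.579, 0.406, -0.406]
wrist_force: [-6.6, -0.6, 14.5]
width: 0.0004
```

Call:
{"name": "move_arm", "arguments": {
  "targets": [0,0,0,0,0,0,0,0,0,0,0,0,0,0,0,0,0,0,0,0,0,0,0,0,0]
}}

```text
time: 18.45
position: [0.5924, 0.0689, 0.0691]
eef_rot: [0.579, -0.579, 0.406, -0.406]
wrist_force: [-7.2, -0.1, 15.2]
width: 0.0005
```

Run:
```python
from h import *
plan([.592,.07,.069],20); bub('w9')
s=optics.capture('scene')[:,:,::-1]; cv2.imwrite('pics/s9.png',cv2.resize(s[150:350,230:530],None,fx=2.5,fy=2.5,interpolation=2))
```

```text
TCP [0.5924 0.0689 0.0691] down [ 0.001  0.    -1.   ] yaw z 19.92 | shift [-1.2  0.1  0. ] twist -0.08 q1,q6 [0.026 1.249] t 18.45 F [-7.2 -0.1 15.2] w 0.0005
```

View pics/w9c.png

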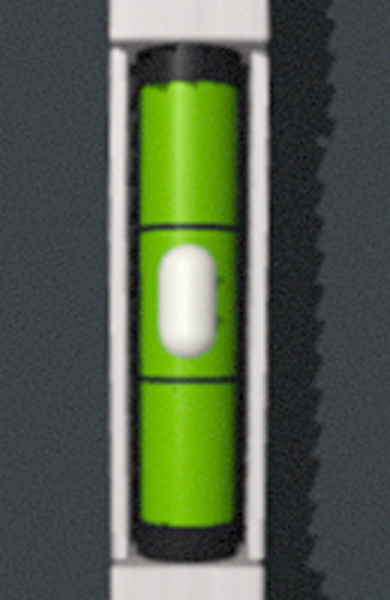

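View pics/s9.png

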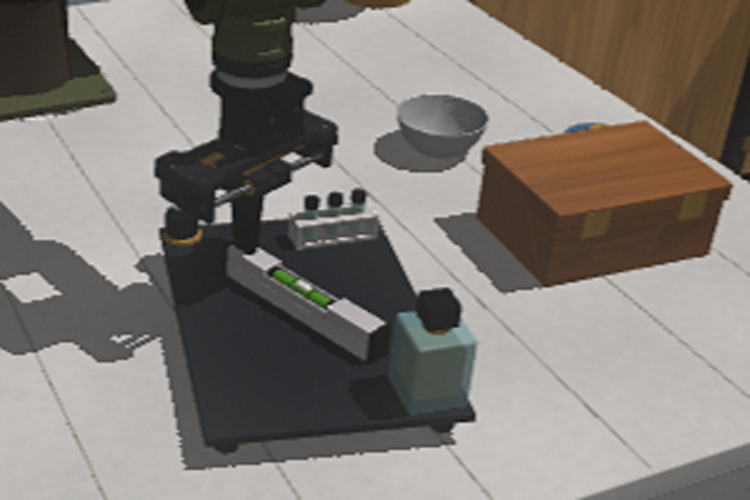

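The bubble is between the lines: crop 243–358, centre 300.5, against a midpoint of 304 (lines at 228 and 380), so 0.6 mm off. I'll ease the sideways force a little and confirm.

Call:
{"name": "move_arm", "arguments": {
  "targets": [0,0.1,-0.4,0,0,0,0.2,-0.8,0,0,0,0.2,-0.8,0,0,0,0.2,-0.8,0,0,0,0.2,-0.8,0,0]
}}

```text
time: 19.05
position: [0.5924, 0.0689, 0.0691]
eef_rot: [0.58, -0.578, 0.405, -0.407]
wrist_force: [-4.7, 0.5, 14.3]
width: 0.0005
```

Call:
{"name": "move_arm", "arguments": {
  "targets": [0,0,0,0,0,0,0,0,0,0,0,0,0,0,0,0,0,0,0,0,0,0,0,0,0]
}}

```text
time: 19.55
position: [0.5924, 0.0689, 0.0691]
eef_rot: [0.58, -0.578, 0.405, -0.407]
wrist_force: [-5.8, 0.8, 12.8]
width: 0.0005
```

Call:
{"name": "move_arm", "arguments": {
  "targets": [0,0,0,0,0,0,0,0,0,0,0,0,0,0,0,0,0,0,0,0,0,0,0,0,0]
}}

```text
time: 20.05
position: [0.5924, 0.0689, 0.0691]
eef_rot: [0.58, -0.578, 0.405, -0.407]
wrist_force: [-5.7, 0.7, 13.2]
width: 0.0005
```

Run:
```python
from h import *
plan([.592,.07,.069],20); bub('w10')
```

```text
TCP [0.5924 0.0689 0.0691] down [ 0.003  0.001 -1.   ] yaw z 19.92 | shift [-1.2  0.1  0. ] twist -0.08 q1,q6 [0.026 1.248] t 20.05 F [-5.7  0.7 13.2] w 0.0005
```

View pics/w10.png

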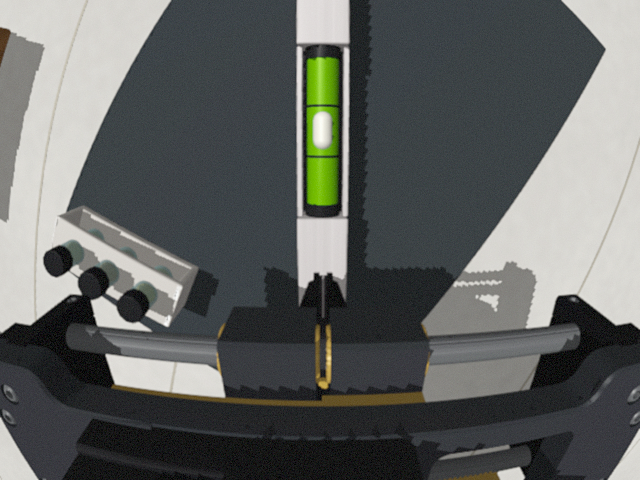

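Call:
{"name": "move_arm", "arguments": {
  "targets": [0,0.4,0,0,0,0,0.4,0,0,0,0,0.4,0,0,0,0,0.4,0,0,0,0,0.4,0,0,0]
}}

```text
time: 20.6
position: [0.5924, 0.0689, 0.0691]
eef_rot: [0.58, -0.578, 0.405, -0.407]
wrist_force: [-6.0, 1.1, 15.6]
width: 0.0003
```

Call:
{"name": "move_arm", "arguments": {
  "targets": [0,0,0,0,0,0,0,0,0,0,0,0,0,0,0,0,0,0,0,0,0,0,0,0,0]
}}

```text
time: 21.1
position: [0.5924, 0.0689, 0.0691]
eef_rot: [0.58, -0.578, 0.405, -0.407]
wrist_force: [-5.6, 0.7, 15.7]
width: 0.0007
```

Run:
```python
from h import *
plan([.592,.07,.069],20); bub('w11'); print(ctrl.sign_off())
```

```text
TCP [0.5924 0.0689 0.0691] down [ 0.003  0.001 -1.   ] yaw z 19.92 | shift [-1.2  0.1  0. ] twist -0.08 q1,q6 [0.026 1.249] t 21.1 F [-5.6  0.7 15.7] w 0.0007
the job is handed in; nothing more can be done
None
```

View pics/w11c.png

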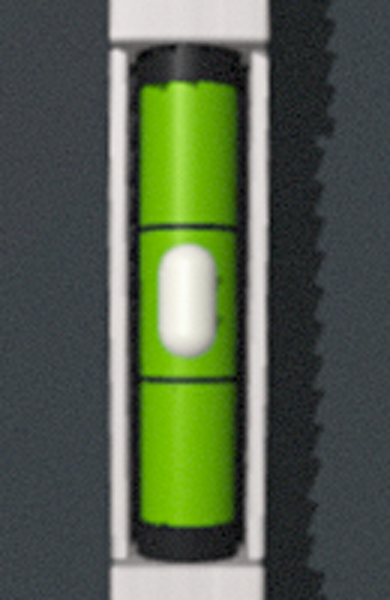

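I laid the aluminium level across the tray's middle along the knob diagonal and pressed the end nearest the knob. The bubble stood 8.5 mm away from the knob, so I turned the knob 80° clockwise. I then pressed that end again and handed the job in at 21.1 s, still pressing.

- **Bubble:** in the last picture it lies between the two lines, about 0.5 mm from the middle. It stayed there through the last three checks, at 13 to 16 N.
- **Press:** about 15.7 N downward at the end. A sideways force of about 6 N remained, but nothing slipped.
- **Foot load:** I could not read this directly. At 15.7 N the press is well above the 8 N that tips the tray, so the foot should be bearing.
- **Other things:** the last overall view, taken after the knob was turned, showed the bottle, vials, bowl and box upright and where they started.
- **Failed checks:** none. Measured positions disagreed with predictions by at most about 2 mm.

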